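Rock the angle gauge on the uneven stud to its mark and hold it there

ROBOT

A 6-joint arm with a two-finger parallel gripper is mounted at the origin on a cart in front of the work surface, level with it; the furniture and walls round the work are solid. World frame = base frame: x ahead of the robot, y to its left, z up, the work surface at z = 0. Lengths are in m, angles in rad, forces in N, time in s.
With the tool pointing down it reaches from about 0.35 to 0.925 m from the base axis. Payload 6.4 kg.
Tool frame: the origin (TCP) lies midway between the tips of the shut fingers; the grasp point (between the pads) lies ctrl.hold_point_z behind it (ctrl.hold_point_z is the distance from the TCP to the grasp point, in m); z points along the fingers, y is the line along which they close (so a half turn about z gives the same grasp; the last joint's range is limited). The gripper opens to 94 mm and grips with 3 to 60 N. Pads are 16 mm wide; open, the fingers measure 119 mm over their backs; the gripper's body (75 mm by 177 mm) begins 78 mm behind the grasp point.
Start: joints at [-0.174, 0.245, 1.558, -0, 1.339, -0.174], TCP at [0.65, 0, 0.205] pointing down, gripper open.
Joint ranges: [-3.13, 3.13], [-1.02, 2.26], [0.13, 2.54], [-0.95, 4.09], [0.21, 2.88], [-2.74, 2.74]. Speed limits (rad/s): [2.57, 2.57, 3.14, 3.14, 3.14, 3.14].

INTERFACE

Orientations are given as a rotation vector (axis times angle).
In Python, from workcell import ctrl gives the robot as it stands. The module is installed in compiled form; this text tells all that it offers. Calls block until the motion is done:
- ctrl.reach(position, orientation): joint-space move of the TCP to a pose.
- ctrl.servo_line(position, ori=None, speed=0.15, threshold=None): straight line of the TCP; ori=None keeps the orientation; speed is the mean speed in m/s. With threshold (N) it stops when the force on the tool has changed by that much, and returns True; else False.
- ctrl.set_joints(angles): joint-space move.
- ctrl.ungrasp() and ctrl.clamp(): open the fingers fully, or close them until they stop; the grip force is fixed at half the most.
- ctrl.hold(seconds).
- ctrl.ik(position, orientation): joint angles nearest the present ones, or None.
- ctrl.grab_frame(name): name is "scene" or "top" or "wrist"; returns a dict with "color" (480x640x3 uint8, red, green, blue), "depth" (480x640 float32, m along the optical axis (not along the pixel's ray), 0 where there is no reading), "vfov" (degrees; the focal length in pixels is half the picture's height over the tangent of half this angle, whatever the lens; pixels are square), "cx", "cy" (the principal point, pixels), "world_to_cam" (4x4, takes a point from world to camera coordinates); the wrist camera has in their place "hand_eye" (4x4, takes a point from camera to tool coordinates, whose origin is the TCP and whose axes are the flange's). Camera axes: x right, y up, looking along -z (the intrinsics and any distortion apply to the point x, -y, -z); pixel columns grow to the right and rows downward; lengths in m; the calibration is good to about 2 mm. A picture is of the moment at which its call begins: read the wrist's pose just before it.
A pose or a line that the arm cannot do raises ctrl.PlanningError and nothing moves.
- ctrl.hand_in(): hands the job in; it is judged then, once.
Trained networks look in a picture, given as the dict that the camera call returned (one of the last four; its "shot" number tells which), for a name from the list of things; names that differ only in an ending like _2 or _b are one class to them, and where a whole thing is asked for, a point or a joint stands for the part that bears it (a point fixed in the world has none). Each returns a list of dicts, best first, with "score" (0 to 1); they miss things now and then, are a little off and sometimes report something else, mostly with a low value. They report only what shows in the picture. A call takes as long as a camera call. They do not tell look-alikes from the thing itself.
- ctrl.recognise(picture, target): "location" ([x, y, z] in m, in the coordinates of the camera as it stood for that picture, good to about 4 mm: the middle of the surface that is visible of it).
- ctrl.masks_of(picture, target): "pixels" (480x640 bool, what is visible of it).
- ctrl.spot_point(picture, target): "location" ([x, y, z] in m, in the coordinates of the camera as it stood for that picture, good to about 4 mm: a listed point, or the origin of a listed thing).
Readings, each from a call of its own:
- ctrl.get_clock(): time.
- ctrl.get_qpos(): joint angles.
- ctrl.get_qd(): joint speeds.
- ctrl.get_joint_efforts(): joint torques, N m.
- ctrl.get_ee_pos(): TCP position.
- ctrl.get_tool_rot(): TCP orientation.
- ctrl.get_contact_force(): force on the tool from outside, world axes, zero at the start.
- ctrl.get_torque(): the same for the moment, N m.
- ctrl.get_grip_width(): opening from 0.0 (shut) to 1.0 (fully open).
- ctrl.get_gripper_force(): force on a finger pad.
Only numpy, scipy, OpenCV 4.12 (cv2) and the standard library are available. Lean on these libraries where they do the work, as an engineer would, in place of code of your own. Each camera call takes 0.05 s, during which the arm holds its last target. There are 200 camera calls.

TASK

Push the fixture's open wooden lid over and down until it is fully shut (no slamming), so that the uneven stud on it points up. Then take the pendulum angle gauge from its riser by the black handle, set it upright on the stud's crown with its foot square across the ridge, and only then rock it sideways on the crown until the swinging black pointer settles on the red mark. Finish holding it just so: still gripped, its foot still touching the crown, pointer at rest on the mark; leave the small things round about where they are.

Things in the scene. Friction and masses are not known exactly. Their poses are not given: they have to be found in the camera images.
- fixture: tall open-topped hardwood box, 110 x 140 mm and 177 mm high (x, y, z), with a 7 mm wider plinth, fixed to the worktop, yaw within 15 degrees of straight. Origin: centre of its underside; x points away from the robot, y to the left, z up. Its dark lid is hinged along the left (+y) top edge. Beware: a shelf hangs between robot and worktop, 0.51 to 0.55 m high
- lid (a joint): hinge of the dark wooden lid, rad: 0 = shut flat on the box, grows as it opens; starts between 0.8 and 1.15, leaning over from the left. The hinge is stiff: the lid (0.25 kg) stays at whatever angle it is left, and a few newtons on its knob move it. The stud and the knob are fixed on its outer face
- lid_hinge (a point): middle of the hinge line (along the fixture's x), 70 mm left (+y) of the fixture's centre and 177 mm above the worktop. Axes turn with the lid, and are the fixture's when it is shut: the plate spans y = 0 to -140 mm, x = -55 to 55 mm, z = 0 (underside) to 8 mm (outer face)
- lid_knob (a point): centre of the black ball knob (20 mm across) on a thin brass stem on the lid's outer face, a handy place to push: in the lid's axes at y = -130, z = 50 mm from the hinge, so 227 mm above the worktop when shut, 60 mm to the right (-y) of the stud's middle
- stud_top (a point): top of the light wooden stud's crown, mid-ridge: in the lid's axes y = -70, z = 48 mm from the hinge, so 225 mm above the worktop when shut. Axes are the lid's: x along the ridge, z out of the lid. Crown half-round, radius 12 mm, axis 12 mm under this point, 56 mm long with round ends. A shoulder 16.5 mm to its -y side, 4.5 mm lower, makes it uneven: a loose gauge would lean to -y
- riser: small open plywood riser, 100 x 110 mm and 185 mm high, fixed to the worktop; the gauge stands on it. Origin: centre of its underside
- gauge: loose pendulum angle gauge, 0.22 kg (+-20%), 134 mm high, upright on the riser. Origin: centre of the underside of its steel foot (44 x 60 x 12 mm). Blue dial body 72 mm across, 20 mm thick, centre 50 mm up; white face looks to -x (the robot; yaw within 23 degrees). Black handle 24 (x) by 28 (y) mm, 86 to 134 mm up; grip it about 113 mm up. z up, y left. It rocks about its x axis
- pointer (a joint): angle of the swinging pointer about the gauge's x axis, rad: 0 when it points to the gauge's top; a weighted pendulum, so it always swings back to point straight up in the world (settles in about 0.5 s). If the gauge is leaned to its left (+y) by an angle, the joint reads plus that angle
- pointer_tip (a point): tip of the black pointer, 28 mm from the dial's centre; its z axis runs along the pointer
- mark (a joint): angle of the red mark on the dial about the gauge's x axis, rad, starting between 0.30 and 0.48; positive is to the right of the dial's top as the robot sees it (towards -y). It stays where it is set. The pointer is on the mark when the two joints read the same, so the gauge must lean to its left (+y) by this angle
- mark_tip (a point): inner end of the red mark, 28 mm from the dial's centre, where the pointer's tip should come; its z axis runs outward from the centre through the mark
- watch_tin: bystander: round aluminium tin, 66 mm across, 24 mm high, origin at its underside
- tape_yellow: bystander: roll of yellow tape, 52 mm across, 36 mm high, origin at its underside
- solder_spool: bystander: small black and white spool, 41 mm across, 22 mm high, origin at its underside
- loupe: bystander: black eye loupe, 33 mm across, 30 mm high, origin at its underside
Things that resemble listed ones, but are neither listed nor needed, are in the scene too. There is more than one size of the gauge; the job needs the largest.

How it is judged:
By the outcome, as a careful person would: the job done as asked, in the order asked, and still so for the second after the job is handed in, while the arm keeps its last pose, push and grip.
It also fails if it takes over 56 s, if anything falls off the work surface, if the arm or the gripper's body presses on something with over 40 N, if the wrist force passes 120 N, or if a joint passes its speed limit or range.

## Working session

There is one attempt and no reset: what is moved stays moved. The work goes in short steps, each a Python script; the robot and the scene stay as the last script left them, time stands still between calls to the robot, and variables do not carry over. Pictures are saved under pics/ and viewed, at most 10 in all, crops included, and the job is handed in when it is done.

```bash
mkdir -p pics
cat > h.py <<'E'
import numpy as np, cv2
from scipy.spatial.transform import Rotation as R
from workcell import ctrl
def T_cw(p, tool=None):
    if 'world_to_cam' in p: return np.linalg.inv(np.array(p['world_to_cam']))
    T=np.eye(4); T[:3,3]=tool[0]; T[:3,:3]=R.from_rotvec(tool[1]).as_matrix()
    return T@np.array(p['hand_eye'])
def grab(n):
    tool=(np.array(ctrl.get_ee_pos()),np.array(ctrl.get_tool_rot()))
    p=ctrl.grab_frame(n); p['T']=T_cw(p,tool); return p
def w(p,loc): return p['T'][:3,:3]@np.array(loc)+p['T'][:3,3]
def pix(p,loc):
    f=240/np.tan(np.radians(p['vfov'])/2); x,y,z=loc
    return np.array([p['cx']+f*x/-z, p['cy']+f*(-y)/-z])
def cloud(p):
    f=240/np.tan(np.radians(p['vfov'])/2); d=p['depth']
    v,u=np.mgrid[0:480,0:640]
    c=np.stack([(u-p['cx'])/f*d,-(v-p['cy'])/f*d,-d],-1)
    return c@p['T'][:3,:3].T+p['T'][:3,3]
def save(p,n): cv2.imwrite('pics/'+n,p['color'][:,:,::-1])
E
python3 - <<'E'
from h import *
print([k for k in ctrl.grab_frame('scene')], ctrl.hold_point_z, ctrl.get_clock(), ctrl.get_tool_rot())
for n in ['scene','top']:
    p=grab(n); save(p,n+'.png'); print(n,p['vfov'],p['cx'],p['cy'],p['T'][:3,3].round(3))
    print({k:v for k,v in p.items() if k not in('color','depth','T','world_to_cam')})
    for t in ['fixture','lid_hinge','lid_knob','stud_top','riser','gauge','pointer_tip','mark_tip']:
        for r in ctrl.spot_point(p,t): print(t,round(r['score'],2),w(p,r['location']).round(3),pix(p,r['location']).round())
im=np.hstack([cv2.imread('pics/scene.png'),cv2.imread('pics/top.png')]);
E
```

```text
['color', 'depth', 'vfov', 'cx', 'cy', 'world_to_cam', 'shot'] 0.0188 0.05 [-2.22040122e+00 -2.22037526e+00  1.64673255e-03]
scene 42.771893911547274 321.28959743051996 237.92562163728502 [ 0.346 -1.104  0.808]
{'vfov': 42.771893911547274, 'cx': 321.28959743051996, 'cy': 237.92562163728502, 'shot': 2}
fixture 0.78 [0.63  0.233 0.   ] [344. 285.]
fixture 0.23 [ 0.515  0.59  -0.002] [284. 230.]
fixture 0.17 [ 0.624 -0.175  0.261] [388. 274.]
lid_hinge 0.58 [0.648 0.298 0.178] [346. 211.]
lid_knob 0.96 [0.645 0.283 0.313] [347. 163.]
riser 0.67 [ 0.622 -0.166 -0.002] [381. 386.]
riser 0.39 [0.643 0.298 0.178] [345. 211.]
gauge 0.95 [ 0.535 -0.069 -0.002] [329. 361.]
gauge 0.92 [ 0.639 -0.174  0.184] [394. 308.]
gauge 0.86 [ 0.519 -0.227 -0.003] [336. 414.]
gauge 0.22 [ 0.633  0.234 -0.004] [345. 286.]
pointer_tip 0.51 [ 0.625 -0.176  0.26 ] [389. 274.]
mark_tip 0.35 [ 0.641 -0.174  0.187] [395. 307.]
top 57.49997342267118 312.4814395666841 235.10175515778312 [-0.162 -0.127  1.192]
{'vfov': 57.49997342267118, 'cx': 312.4814395666841, 'cy': 235.10175515778312, 'shot': 3}
lid_knob 0.52 [0.643 0.281 0.318] [292. 170.]
stud_top 0.62 [0.65  0.311 0.263] [284. 179.]
gauge 0.74 [ 0.522 -0.228  0.002] [431. 323.]
gauge 0.46 [0.456 0.057 0.002] [335. 306.]
```

View pics/scene.png

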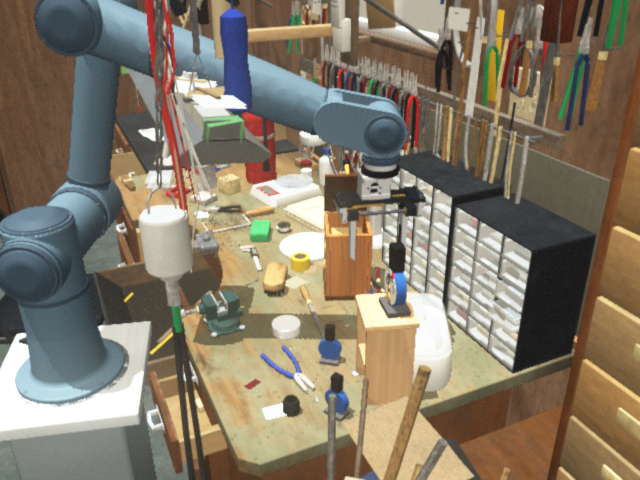

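View pics/top.png

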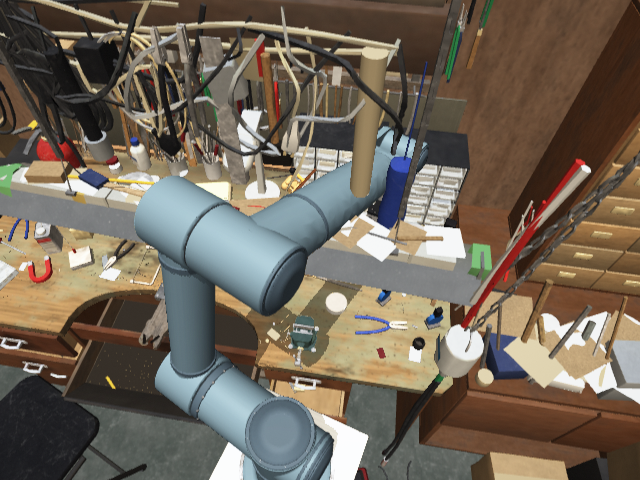

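The large gauge is on the riser at scene (397,280). The look-alikes are small gauges on the worktop at (330,345) and (337,395), so by the description I choose the one on the riser. The fixture is at (345,255), with its lid standing up at (340,190).

Run:
```python
from h import *
for n in ['scene','top']:
    p=grab(n); C=cloud(p); ok=p['depth']>0
    m=ok&(abs(C[...,2]-.55)<.012)&(C[...,0]>0)&(C[...,0]<.9)&(abs(C[...,1])<.6)
    q=C[m]; print(n,len(q))
    for y0 in np.arange(-.5,.6,.1):
        s=q[(q[:,1]>y0)&(q[:,1]<y0+.1)]
        if len(s)>15: print('shelf y',y0.round(1),np.percentile(s[:,0],[2,50,98]).round(3))
    # any thing above the shelf
    m=ok&(C[...,2]>.56)&(C[...,0]>.15)&(C[...,0]<.95)&(abs(C[...,1])<.45)
    if n=='scene':
        S=p
        for t in ['fixture','riser','gauge','lid']:
            for r in ctrl.masks_of(p,t):
                q=C[r['pixels']&ok]; print(t,round(r['score'],2),len(q),np.percentile(q,[2,50,98],axis=0).round(3).tolist())
                if t=='fixture' and r['score']>.5:
                    b=q[(q[:,2]<.165)&(q[:,2]>.02)]
                    # -y face normal: fit y=a x + c
                    a=np.polyfit(b[:,0],b[:,1],1); 
                    print('front face slope',a, b[:,0].min(),b[:,0].max())
s=S['color']; big=cv2.resize(np.ascontiguousarray(s[150:320,290:430]),None,fx=4.2,fy=3.5)
big=cv2.resize(np.ascontiguousarray(s[150:320,290:430]),(490,595),interpolation=cv2.INTER_CUBIC)
cv2.imwrite('pics/crop1.png',big[:,:,::-1])
```

```text
scene 4674
shelf y -0.5 [0.823 0.826 0.831]
shelf y -0.3 [0.259 0.328 0.38 ]
shelf y -0.2 [0.283 0.306 0.321]
shelf y -0.1 [0.273 0.469 0.576]
shelf y -0.0 [0.262 0.556 0.606]
shelf y 0.1 [0.071 0.114 0.224]
shelf y 0.2 [0.065 0.203 0.22 ]
shelf y 0.3 [0.192 0.895 0.899]
shelf y 0.4 [0.891 0.897 0.9  ]
shelf y 0.5 [0.867 0.887 0.899]
fixture 0.59 4546 [[0.573, 0.155, 0.008], [0.62, 0.17, 0.136], [0.688, 0.304, 0.302]]
front face slope [ 0.55353135 -0.15638417] 0.5708367557115875 0.8063062907976052
riser 0.7 5271 [[0.576, -0.225, 0.009], [0.612, -0.219, 0.119], [0.667, -0.121, 0.186]]
gauge 0.88 1532 [[0.617, -0.209, 0.189], [0.632, -0.188, 0.246], [0.657, -0.149, 0.319]]
gauge 0.77 672 [[0.514, -0.087, 0.001], [0.534, -0.075, 0.036], [0.555, -0.061, 0.089]]
gauge 0.53 4562 [[0.572, 0.154, 0.009], [0.619, 0.17, 0.137], [0.687, 0.303, 0.31]]
lid 0.87 959 [[0.585, 0.026, 0.087], [0.617, 0.257, 0.271], [0.727, 0.833, 0.346]]
top 7078
shelf y -0.5 [0.823 0.832 0.896]
shelf y -0.3 [0.259 0.316 0.375]
shelf y -0.2 [0.278 0.302 0.346]
shelf y -0.1 [0.259 0.283 0.575]
shelf y -0.0 [0.245 0.268 0.574]
shelf y 0.1 [0.067 0.085 0.121]
shelf y 0.2 [0.063 0.067 0.076]
shelf y 0.3 [0.172 0.185 0.205]
shelf y 0.4 [0.158 0.181 0.201]
shelf y 0.5 [0.138 0.161 0.179]
```

View pics/crop1.png

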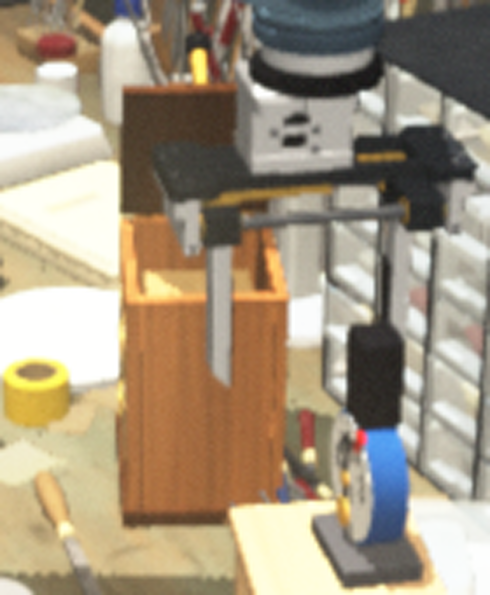

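The crop confirms the gauge on the riser: black handle, blue dial, red mark near the top. The open fixture sits behind it with its lid raised. Next I check for clutter above the shelf, then move over the fixture to look.

Run:
```python
from h import *
for n in ['scene','top']:
    p=grab(n); C=cloud(p); ok=p['depth']>0
    q=C[ok&(C[...,2]>.35)&(C[...,2]<1.1)&(C[...,0]>.1)&(C[...,0]<.9)&(C[...,1]<.5)&(C[...,1]>-.5)]
    q=q[(q[:,1]<-.17)|(q[:,1]>.12)]
    k,c=np.unique((q//.1).astype(int),axis=0,return_counts=True)
    print(n,[(*(a*.1).round(1).tolist(),int(b)) for a,b in zip(k,c) if b>25])
ori=ctrl.get_tool_rot()
print(ctrl.ik([.6,.2,.43],ori))
ctrl.servo_line([.62,.0,.40],speed=.2)
ctrl.servo_line([.60,.22,.43],speed=.2)
p=grab('wrist'); save(p,'w1.png'); print(ctrl.get_ee_pos(),ctrl.get_qpos(),ctrl.get_clock())
for t in ['fixture','lid_hinge','lid_knob','stud_top']:
    for r in ctrl.spot_point(p,t): print(t,round(r['score'],2),w(p,r['location']).round(3),pix(p,r['location']).round())
p=grab('scene')
for t in ['fixture','lid_hinge','lid_knob','stud_top']:
    for r in ctrl.spot_point(p,t): print(t,round(r['score'],2),w(p,r['location']).round(3),pix(p,r['location']).round())
```

```text
scene [(0.1, 0.1, 0.3, 35), (0.1, 0.1, 0.4, 577), (0.1, 0.1, 0.5, 1313), (0.1, 0.1, 0.6, 67), (0.1, 0.2, 0.3, 81), (0.1, 0.2, 0.4, 145), (0.1, 0.2, 0.5, 207), (0.1, 0.2, 0.6, 31), (0.1, 0.3, 0.5, 100), (0.2, -0.3, 0.3, 1248), (0.2, -0.3, 0.4, 2607), (0.2, -0.3, 0.5, 1562), (0.2, -0.3, 0.6, 1764), (0.2, -0.3, 0.7, 734), (0.2, -0.2, 0.5, 38), (0.2, 0.1, 0.5, 146), (0.2, 0.2, 0.5, 78), (0.2, 0.2, 0.6, 28), (0.2, 0.3, 0.6, 225), (0.2, 0.4, 0.6, 47), (0.3, -0.3, 0.4, 233), (0.3, -0.3, 0.5, 2756), (0.3, -0.2, 0.5, 492), (0.3, 0.1, 0.6, 237), (0.3, 0.2, 0.6, 26), (0.4, -0.3, 0.5, 162), (0.5, 0.3, 0.3, 39), (0.5, 0.4, 0.3, 27), (0.7, 0.3, 0.6, 145), (0.7, 0.4, 0.6, 58), (0.8, -0.5, 0.3, 891), (0.8, -0.5, 0.4, 2004), (0.8, -0.5, 0.5, 2064), (0.8, -0.5, 0.6, 733), (0.8, 0.2, 0.3, 49), (0.8, 0.2, 0.4, 35), (0.8, 0.3, 0.3, 244), (0.8, 0.3, 0.4, 274), (0.8, 0.3, 0.5, 110), (0.8, 0.4, 0.3, 345), (0.8, 0.4, 0.4, 654), (0.8, 0.4, 0.5, 223), (0.8, 0.4, 0.6, 81)]
top [(0.1, 0.1, 0.4, 27), (0.1, 0.1, 0.5, 228), (0.1, 0.1, 0.7, 2401), (0.1, 0.2, 0.7, 1786), (0.1, 0.3, 0.5, 256), (0.1, 0.4, 0.5, 1948), (
[... 1181 characters left out ...]
116), (0.8, 0.4, 0.3, 179), (0.8, 0.4, 0.4, 227)]
[1.42756483e-01 1.19512016e-01 1.30095984e+00 8.16353005e-06
 1.72112168e+00 1.42788965e-01]
[0.60017474 0.21904551 0.42971676] [ 1.72879080e-01  1.35645071e-01  1.28381608e+00 -2.21303259e-04
  1.72263214e+00  1.74209772e-01] 3.8
lid_hinge 0.26 [ 0.628 -0.169 -0.   ] [333. 380.]
lid_knob 0.66 [0.647 0.28  0.318] [375. 170.]
lid_knob 0.59 [0.534 0.347 0.001] [279. 113.]
stud_top 0.79 [0.651 0.311 0.258] [372. 132.]
fixture 0.57 [ 0.632  0.232 -0.004] [345. 286.]
fixture 0.21 [0.515 0.588 0.001] [284. 230.]
lid_hinge 0.85 [0.647 0.298 0.178] [346. 211.]
lid_knob 0.67 [0.645 0.282 0.312] [347. 163.]
stud_top 0.92 [0.648 0.309 0.261] [346. 179.]
```

View pics/w1.png

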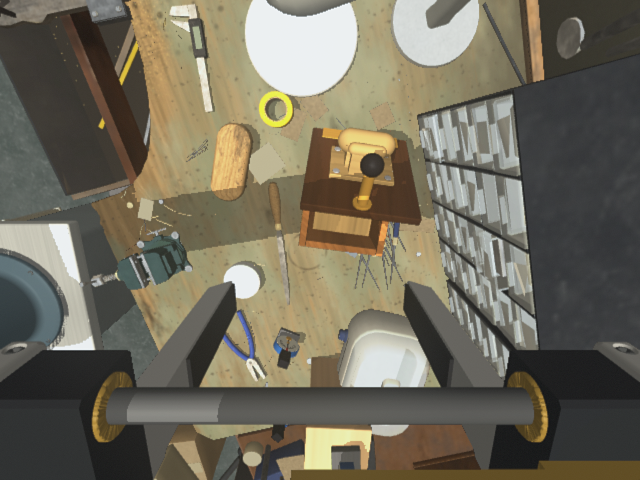

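The wrist view shows the fixture from above. The lid plate spans (300–420,130–220), the knob is at about (372,165), the stud at (365,140) and the yellow tape at (275,108). The bystanders are clear of the fixture. Now I fit the lid plane for yaw and angle.

Run:
```python
from h import *
p=grab('wrist'); C=cloud(p)
q=C[128:222,298:424].reshape(-1,3); q=q[(q[:,2]>.165)&(q[:,2]<.34)&(abs(q[:,0]-.65)<.09)]
rng=np.random.default_rng(0); best=0
for _ in range(800):
    a=q[rng.choice(len(q),3,False)]; n=np.cross(a[1]-a[0],a[2]-a[0]); l=np.linalg.norm(n)
    if l<1e-6: continue
    n/=l
    if abs(n[1])<.6: continue
    k=abs((q-a[0])@n)<.002
    if k.sum()>best: best=k.sum(); K=k
c=q[K].mean(0); n=np.linalg.svd(q[K]-c)[2][2]; n*=np.sign(n[2])
print(best,len(q),n,'theta',np.arccos(n[2]),'yaw',np.degrees(np.arctan2(-n[0],n[1])))
P=q[K]; yaw=np.arctan2(-n[0],n[1]); ex=np.array([np.cos(yaw),np.sin(yaw),0]); ey=np.array([-np.sin(yaw),np.cos(yaw),0])
up=np.cross(ex,n)*-1; up=np.cross(n,ex); up*=np.sign(up[2])
print('x ext',np.percentile(P@ex,[.5,99.5]),'up ext z',np.percentile(P[:,2],[.5,99.5]),'c',c)
# outer face passes 8mm*n from hinge at height .177
for h in [np.array([.647,.298,.178])]: print('dist hinge to outer face',(c-h)@n)
xm=np.percentile(P@ex,[.5,99.5]).mean(); print('midx',xm,'hinge@ex',np.array([.647,.298,.178])@ex,'knob',np.array([.646,.281,.316])@ex,'stud',np.array([.65,.31,.26])@ex)
s=((c-[0,0,0])@n-.008-.177*n[2])/(ey@n); print('hinge from plane', ex*xm+ey*s)
```

```text
5393 9267 [0.11985503 0.85962939 0.49666094] theta 1.0510488907923916 yaw -7.937374518723842
x ext [0.54380063 0.6524706 ] up ext z [0.18322453 0.30349036] c [0.63833624 0.26523001 0.26386625]
dist hinge to outer face 0.01343796969465934
midx 0.5981356113836287 hinge@ex 0.599650469740232 knob 0.6010075909287667 stud 0.6009646409162563
hinge from plane [0.64644386 0.30498125 0.        ]
```

```bash
cat >> h.py <<'E'
YAW=np.radians(-7.94); H=np.array([.6468,.3035,.177]); HP=ctrl.hold_point_z
EX=np.array([np.cos(YAW),np.sin(YAW),0]); EY=np.array([-np.sin(YAW),np.cos(YAW),0]); EZ=np.array([0,0,1.])
def lidpt(y,z,t): return H+EY*(y*np.cos(t)+z*np.sin(t))+EZ*(-y*np.sin(t)+z*np.cos(t))
R0=R.from_matrix([[0,1,0],[1,0,0],[0,0,-1]])
E
python3 - <<'E'
from h import *
o=(R.from_rotvec([0,0,YAW])*R0).as_rotvec()
down=np.array([0,0,HP]); k=lidpt(-.13,.05,1.051); print('knob',k)
ctrl.servo_line(k+[0,0,.09],o,speed=.15)
print('hit',ctrl.servo_line(k-down,speed=.1,threshold=12))
ctrl.clamp(); print('grip',ctrl.get_grip_width(),ctrl.get_gripper_force(),np.round(ctrl.get_contact_force(),1))
for t in np.linspace(1.051,0,8)[1:]:
    ctrl.servo_line(lidpt(-.13,.05,t)-down,speed=.08,threshold=45)
    print(round(t,2),np.round(ctrl.get_contact_force(),1),np.round(ctrl.get_ee_pos(),4),ctrl.get_grip_width())
print(ctrl.get_clock())
E
```

```text
knob [0.64387491 0.28252758 0.31466482]
hit False
grip 0.1958982224782855 30.000344216823578 [-4.5  0.5  1.4]
0.9 [-6.2 -1.1  1.7] [0.6401 0.262  0.2911] 0.19418168011160516
0.75 [-6.1 -2.1  2.4] [0.6373 0.2424 0.2834] 0.198136297929624
0.6 [-7.3 -3.7  2.8] [0.6348 0.2242 0.2728] 0.19529514497038297
0.45 [-6.6 -4.   2. ] [0.6325 0.2078 0.2594] 0.1920471324569258
0.3 [-5.5 -3.6 -0.1] [0.6305 0.1937 0.2435] 0.19399773291194786
0.15 [-5.7 -3.9 -1.4] [0.629  0.1823 0.2259] 0.19585493895326836
0.0 [-4.6 -2.8 -2. ] [0.6278 0.174  0.2072] 0.19164530206092958
10.2417
```

Run:
```python
from h import *
e=np.array(ctrl.get_ee_pos())
print(ctrl.servo_line(e-[0,0,.008],speed=.03,threshold=12),np.round(ctrl.get_contact_force(),1),ctrl.get_ee_pos())
ctrl.ungrasp()
e=np.array(ctrl.get_ee_pos()); ctrl.servo_line([e[0],e[1],.42],speed=.2)
o=R0.as_rotvec()
ctrl.servo_line([.63,.10,.44],o,speed=.2)
p=grab('wrist'); save(p,'w2.png')
for t in ['lid_knob','stud_top','lid_hinge','fixture']:
    for r in ctrl.spot_point(p,t): print(t,round(r['score'],2),w(p,r['location']).round(4),pix(p,r['location']).round())
C=cloud(p)
q=C.reshape(-1,3); q=q[(p['depth'].ravel()>0)]
d=q-H; L=np.c_[d@EX,d@EY,d[:,2]]
m=(abs(L[:,0])<.052)&(L[:,1]<-.005)&(L[:,1]>-.135)&(abs(L[:,2]-.008)<.02)
A=np.c_[L[m][:,:2],np.ones(m.sum())]; print('plate fit',m.sum(),np.linalg.lstsq(A,L[m][:,2],rcond=None)[0])
m=(abs(L[:,0])<.06)&(L[:,1]<-.03)&(L[:,1]>-.11)&(L[:,2]>.03)&(L[:,2]<.07)
s=L[m]; print('stud top',len(s),np.percentile(s,[1,50,99],axis=0).round(4).tolist())
h=s[s[:,2]>.045-.004]; print('ridge',len(h),h.mean(0).round(4)); 
h2=h[h[:,1]>-.09]; print(np.polyfit(h2[:,0],h2[:,1],1))
S=grab('scene')
for t in ['lid_knob','stud_top','lid_hinge','gauge','riser','pointer_tip','mark_tip']:
    for r in ctrl.spot_point(S,t): print(t,round(r['score'],2),w(S,r['location']).round(4),pix(S,r['location']).round())
print(ctrl.get_clock())
```

```text
True [-0.7 -0.5  3.7] [0.62771285 0.17378313 0.2063521 ]
lid_knob 0.75 [0.6307 0.1723 0.2329] [320. 152.]
stud_top 0.77 [0.6405 0.2311 0.2221] [329.  94.]
lid_hinge 0.74 [0.6443 0.3015 0.1772] [332.  31.]
fixture 0.26 [0.632  0.1772 0.2281] [321. 148.]
fixture 0.18 [ 0.6305 -0.1695 -0.0019] [320. 326.]
plate fit 9454 [0.00023703 0.00356512 0.00947725]
stud top 1478 [[-0.026, -0.0913, 0.0383], [-0.0003, -0.0734, 0.0449], [0.0255, -0.0584, 0.0496]]
ridge 1347 [-0.0001 -0.0734  0.0454]
[ 0.01278664 -0.07308067]
lid_knob 0.83 [0.6273 0.1761 0.2266] [349. 213.]
stud_top 0.65 [0.6366 0.2357 0.2279] [347. 203.]
stud_top 0.49 [ 0.5151  0.5903 -0.0014] [284. 230.]
lid_hinge 0.6 [0.6468 0.2978 0.1772] [346. 211.]
lid_hinge 0.17 [ 0.6335  0.2333 -0.0043] [346. 286.]
gauge 0.95 [ 0.6369 -0.1739  0.1852] [393. 308.]
gauge 0.9 [ 0.5342 -0.0688 -0.003 ] [329. 361.]
gauge 0.75 [ 0.5212 -0.2297 -0.0018] [337. 414.]
riser 0.76 [ 0.621  -0.1685 -0.0025] [381. 387.]
pointer_tip 0.63 [ 0.5299  0.3431 -0.0008] [300. 268.]
pointer_tip 0.57 [ 0.6274 -0.1744  0.2625] [390. 273.]
14.1083
```

View pics/w2.png

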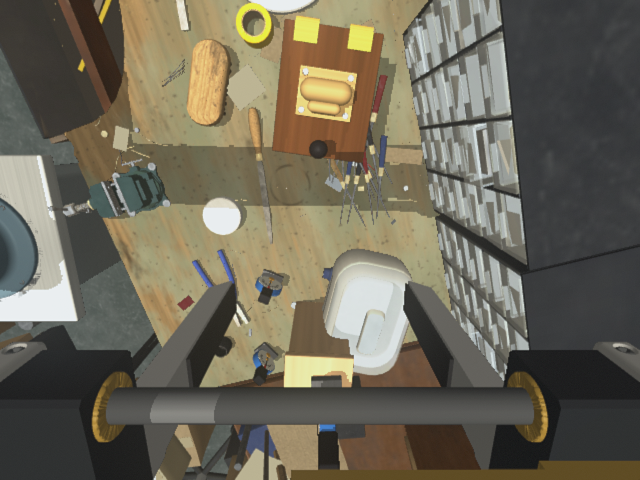

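The lid is shut and flat: the plate fit is level and the press stopped on contact. In the picture the stud is at (327,92), the knob at (319,150), and the gauge on the riser at (325,385). The small look-alike gauges are at (268,288) and (263,360). Next I go above the gauge, with the camera on its dial side.

```bash
cat >> h.py <<'E'
RG=R.from_matrix(np.array([[-1,0,0],[0,1,0],[0,0,-1.]]))  # tool x=-X, y=+Y
E
python3 - <<'E'
from h import *
ctrl.servo_line([.60,-.15,.42],RG.as_rotvec(),speed=.2)
p=grab('wrist'); save(p,'w3.png'); print(p['hand_eye'].round(3),p['vfov'],ctrl.get_qpos(),ctrl.get_clock())
for t in ['gauge','pointer_tip','mark_tip']:
    for r in ctrl.spot_point(p,t): print(t,round(r['score'],2),w(p,r['location']).round(4),pix(p,r['location']).round())
C=cloud(p); q=C.reshape(-1,3); q=q[p['depth'].ravel()>0]
q=q[(abs(q[:,0]-.635)<.05)&(abs(q[:,1]+.174)<.06)]
for lo,hi in [(.193,.2),(.215,.275),(.314,.324)]:
    s=q[(q[:,2]>lo)&(q[:,2]<hi)]
    if len(s)<10: print(lo,len(s)); continue
    r=cv2.minAreaRect((s[:,:2]*1000).astype(np.float32)); e=np.linalg.svd(s[:,:2]-s[:,:2].mean(0))[2][0]
    print(lo,len(s),s.mean(0).round(4),'rect',r,'pca yaw',np.degrees(np.arctan2(-e[0]*np.sign(e[1]),abs(e[1]))))
E
```

```text
[[-0.001  0.958  0.288  0.083]
 [ 1.     0.001 -0.002  0.   ]
 [-0.002  0.288 -0.958 -0.18 ]
 [ 0.     0.     0.     1.   ]] 68.8491952378109 [-4.27484082e-01  8.45660204e-02  1.35574874e+00  9.08829570e-05
  1.70108540e+00 -1.99852130e+00] 15.8917
gauge 0.94 [ 5.215e-01 -2.305e-01 -4.000e-04] [269. 142.]
gauge 0.8 [ 0.6413 -0.1691  0.1838] [303. 244.]
gauge 0.7 [ 0.5363 -0.0707  0.0056] [367. 152.]
pointer_tip 0.44 [ 0.6285 -0.1762  0.2646] [292. 255.]
mark_tip 0.37 [ 0.6325 -0.191   0.2665] [278. 259.]
0.193 585 [ 0.6248 -0.1722  0.1972] rect ((626.4421997070312, -172.78021240234375), (17.38306427001953, 59.49391555786133), 1.5624459981918335) pca yaw 2.289998188846546
0.215 1545 [ 0.6332 -0.1703  0.2496] rect ((637.3810424804688, -172.32798767089844), (24.950313568115234, 70.6376953125), 1.9144037961959839) pca yaw 0.2939189259207815
0.314 827 [ 0.6387 -0.1721  0.3189] rect ((639.6799926757812, -172.19956970214844), (24.248085021972656, 28.004663467407227), 0.9961217045783997) pca yaw 4.825259579159858
```

View pics/w3.png

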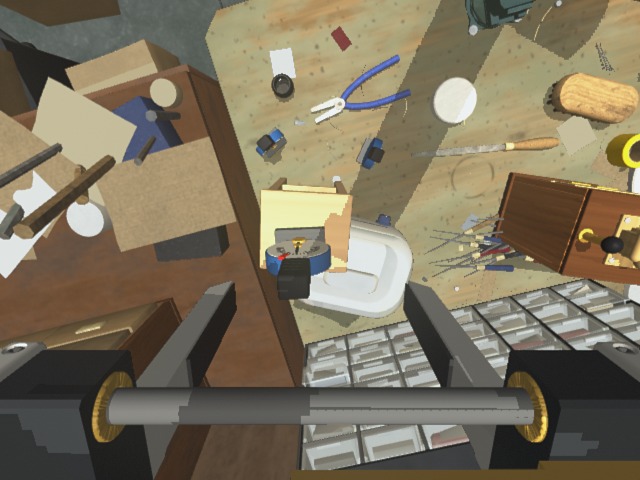

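The wrist view shows the gauge with its handle at about (293,280), its dial at (298,255) and the red mark at (283,257). The depth fit puts the handle at (0.640,-0.172), top 0.319, with yaw of about 1.5°. These agree with the listed sizes, so I grasp it.

Run:
```python
from h import *
gy=np.radians(1.5); g=np.array([.6397,-.1722])
o=(R.from_rotvec([0,0,gy])*RG).as_rotvec()
ctrl.servo_line([*g,.38],o,speed=.15)
print('hit',ctrl.servo_line([*g,.185+.113-HP],speed=.08,threshold=8))
ctrl.clamp(); print('grip',ctrl.get_grip_width()*94,ctrl.get_gripper_force(),np.round(ctrl.get_contact_force(),1))
ctrl.servo_line([*g,.40],speed=.12)
print(np.round(ctrl.get_contact_force(),1),ctrl.get_grip_width()*94,ctrl.get_clock())
s=lidpt(-.07,.048,0)
o=(R.from_rotvec([0,0,YAW])*RG).as_rotvec()
ctrl.servo_line([s[0],s[1],.40],o,speed=.15)
ctrl.hold(.5)
p=grab('wrist'); cr=p['color'][170:410,210:430]; cv2.imwrite('pics/w4.png',cv2.resize(np.ascontiguousarray(cr[:,:,::-1]),None,fx=2.4,fy=2.4,interpolation=cv2.INTER_CUBIC))
C=cloud(p); q=C.reshape(-1,3); q=q[p['depth'].ravel()>0]; d=q-s
L=np.c_[d@EX,d@EY,d[:,2]]; L=L[(abs(L[:,0])<.06)&(abs(L[:,1])<.06)]
for lo,hi in [(.06,.082),(.088,.096),(.1,.165)]:
    a=L[(L[:,2]>lo)&(L[:,2]<hi)]
    if len(a)>20: print(lo,len(a),np.percentile(a,[1,50,99],axis=0).round(4).tolist(),cv2.minAreaRect((a[:,:2]*1000).astype(np.float32)))
for t in ['pointer_tip','mark_tip','gauge']:
    for r in ctrl.spot_point(p,t): print(t,round(r['score'],2),(w(p,r['location'])-s).round(4),pix(p,r['location']).round())
print(np.round(ctrl.get_ee_pos(),4),np.round(ctrl.get_contact_force(),1),ctrl.get_clock())
```

```text
hit False
grip 27.754116327048582 29.929445385932922 [ 0.1 -0.1 -0.8]
[-0.4 -0.2 -2.9] 27.87687061560053 20.1833
0.088 1393 [[-0.0218, -0.0288, 0.089], [-0.0157, 0.0005, 0.0932], [-0.0061, 0.0298, 0.0948]] ((-13.457744598388672, 0.3698101043701172), (17.38446044921875, 59.42781066894531), 0.8297244906425476)
0.1 3745 [[-0.0147, -0.0335, 0.1045], [-0.0102, 0.0011, 0.1449], [0.0056, 0.0348, 0.1643]] ((-2.991753578186035, 0.6425399780273438), (24.018522262573242, 71.29624938964844), 0.18961217999458313)
pointer_tip 0.59 [-0.0092  0.0055  0.1616] [325. 270.]
pointer_tip 0.53 [-0.0991 -0.2897 -0.1747] [114. 157.]
pointer_tip 0.41 [-0.1067 -0.4549 -0.1724] [  2. 168.]
mark_tip 0.68 [-0.0073 -0.0135  0.1623] [294. 278.]
mark_tip 0.33 [-0.0092  0.0058  0.1595] [326. 269.]
gauge 0.87 [-0.1153 -0.4632 -0.225 ] [ 24. 161.]
gauge 0.79 [-0.1035 -0.3003 -0.221 ] [123. 154.]
gauge 0.78 [0.0033 0.0024 0.0812] [322. 249.]
[0.6371 0.2342 0.4   ] [ 0.6 -0.4 -2.9] 23.7417
```

View pics/w4.png

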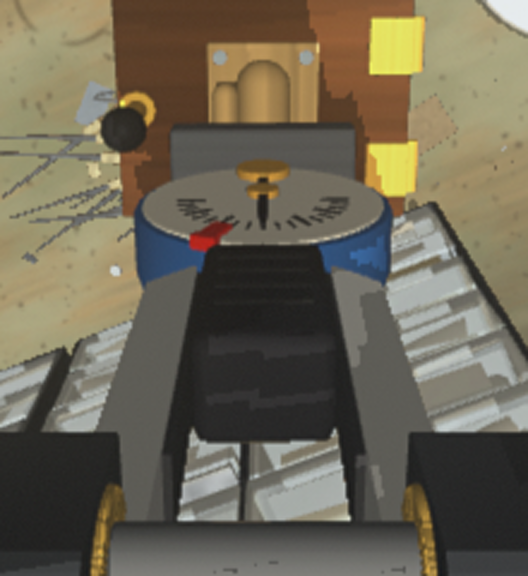

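The gauge is held upright and square to the stud. In the crop the handle is at (260,340), the pointer at (262,205) pointing to the dial's top, and the red mark at (210,238), to the right as the robot sees it. I set it on the crown upright and measure the mark.

```bash
cat >> h.py <<'E'
def dial(p, F):
    """F: 4x4 gauge->world. angles (rad, + to -y) of red mark and dark pointer pixels on the face plane x=-.0105"""
    f=240/np.tan(np.radians(p['vfov'])/2); v,u=np.mgrid[0:480,0:640]
    ray=np.stack([(u-p['cx'])/f,-(v-p['cy'])/f,-np.ones_like(u,float)],-1)@p['T'][:3,:3].T
    Ri=F[:3,:3].T; o=Ri@(p['T'][:3,3]-F[:3,3]); d=ray@Ri.T
    g=o+d*((-.0105-o[0])/d[...,0])[...,None]
    y,z=g[...,1],g[...,2]-.05; rad=np.hypot(y,z); ang=np.arctan2(-y,z)
    c=p['color'].astype(int); red=(c[...,0]>120)&(c[...,1]<70)&(c[...,2]<70)&(rad<.042)&(rad>.015)&(abs(ang)<1)
    dark=(c.max(-1)<60)&(rad>.012)&(rad<.023)&(abs(ang)<1)
    out=[]
    for m in (red,dark):
        out+=[m.sum(), ang[m].mean() if m.any() else None, ang[m].std() if m.any() else None, rad[m].mean()]
    return out
def gframe(tcp,rotvec):
    F=np.eye(4); Rt=R.from_rotvec(rotvec)*RG.inv(); F[:3,:3]=Rt.as_matrix()
    F[:3,3]=np.array(tcp)-Rt.apply([0,0,.113-HP]); return F
E
python3 - <<'E'
from h import *
e=np.array(ctrl.get_ee_pos())
ctrl.servo_line([e[0],e[1],.327],speed=.1); ctrl.hold(.2)
f0=np.array(ctrl.get_contact_force())
print(ctrl.servo_line([e[0],e[1],.308],speed=.02,threshold=5))
print(np.round(ctrl.get_ee_pos(),4),f0.round(1),np.round(ctrl.get_contact_force(),1))
ctrl.hold(.6); print(np.round(ctrl.get_ee_pos(),4),np.round(ctrl.get_contact_force(),1),np.round(ctrl.get_torque(),2))
for _ in range(2):
    p=grab('wrist'); print(dial(p,gframe(ctrl.get_ee_pos(),ctrl.get_tool_rot())))
for t in ['mark_tip','pointer_tip']:
    for r in ctrl.spot_point(p,t)[:2]:
        F=gframe(ctrl.get_ee_pos(),ctrl.get_tool_rot()); g=F[:3,:3].T@(w(p,r['location'])-F[:3,3]); print(t,r['score'],g.round(4),np.arctan2(-g[1],g[2]-.05))
print(ctrl.get_clock())
E
```

```text
True
[0.6371 0.2342 0.3189] [ 0.7  0.1 -3.2] [-0.2 -1.2  5.3]
[0.6372 0.2341 0.3189] [-1.5  0.4  5.7] [ 0.03  0.01 -0.  ]
[np.int64(65), np.float64(0.3973748759228248), np.float64(0.058397139680554856), np.float64(0.03537651746278361), np.int64(32), np.float64(-0.10586857417271005), np.float64(0.3415147500429356), np.float64(0.018346157372321148)]
[np.int64(66), np.float64(0.39733456610266654), np.float64(0.05861136170967317), np.float64(0.03535817506917356), np.int64(32), np.float64(-0.10797927662227096), np.float64(0.3437595743067949), np.float64(0.0182359129657172)]
mark_tip 0.63 [-0.0067 -0.0153  0.0824] 0.4410666720814767
pointer_tip 0.55 [-0.0117  0.0016  0.0806] -0.05348503079544067
pointer_tip 0.38 [-0.0585 -0.3024 -0.1729] 2.206149841920773
26.1667
```

```bash
cat >> h.py <<'E'
S0=np.array([.6371,.2342,.3189-(.113-HP)])
def rock(phi,dz=0.):
    r=.012; Rt=R.from_rotvec(-phi*EX); z=Rt.apply(EZ); y=Rt.apply(EY)
    foot=S0-r*EZ+r*z-r*phi*y+[0,0,dz]
    return foot+z*(.113-HP),(Rt*R.from_rotvec([0,0,YAW])*RG).as_rotvec()
E
python3 - <<'E'
from h import *
for a in np.linspace(0,.39,7)[1:]:
    ctrl.servo_line(*rock(a),speed=.04)
    print(round(a,3),np.round(ctrl.get_contact_force(),1),np.round(ctrl.get_torque(),2),np.round(np.array(ctrl.get_ee_pos())-rock(a)[0],4))
ctrl.hold(.8); F=gframe(ctrl.get_ee_pos(),ctrl.get_tool_rot()*1)
Rt=R.from_rotvec(ctrl.get_tool_rot())*RG.inv(); print('lean',np.arctan2(Rt.as_matrix()[:,2]@EY,Rt.as_matrix()[2,2]))
p=grab('wrist'); np.save('w5.npy',p['color']); print(dial(p,F),ctrl.get_clock())
cr=p['color'][215:315,250:400]; cv2.imwrite('pics/w5.png',cv2.resize(np.ascontiguousarray(cr[:,:,::-1]),None,fx=5,fy=5,interpolation=cv2.INTER_CUBIC))
E
```

```text
0.065 [-0.3 -0.   1.4] [ 0.04  0.08 -0.05] [ 0.      0.0003 -0.    ]
0.13 [ 0.5 -0.8  2. ] [-0.26 -0.05  0.03] [ 0.0001 -0.0001  0.    ]
0.195 [ 0.  -0.1  1.8] [-0.13 -0.09  0.02] [ 0.0001  0.0001 -0.    ]
0.26 [-0.7  0.4  1.8] [-0.07 -0.1   0.  ] [-0.      0.0002 -0.0001]
0.325 [ 0.4 -0.3  1.5] [ 0.16 -0.13  0.03] [-0.0001  0.0003 -0.0002]
0.39 [-0.4  1.3  0.8] [ 0.43 -0.12 -0.06] [-0.0001  0.0005 -0.0003]
lean 0.38990714448958796
[np.int64(91), np.float64(0.4310311741594544), np.float64(0.06051134516571509), np.float64(0.03286224248989584), np.int64(28), np.float64(0.390732200718369), np.float64(0.33456319721742783), np.float64(0.01739567647921141)] 28.8333
```

View pics/w5.png

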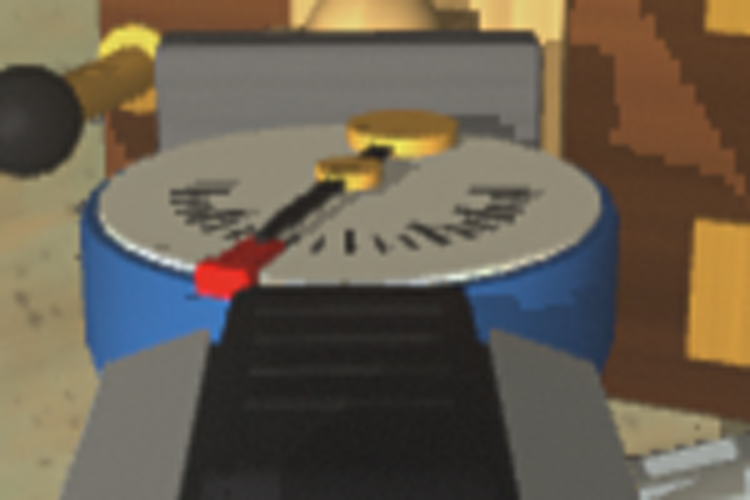

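The pointer line runs from the hub at (348,178) to about (265,238), where the red mark's inner end sits, so it is almost on the mark. I quantify this from the depth points.

```bash
cat > m.py <<'E'
from h import *
def measure(n=3):
    A=[]
    F=gframe(ctrl.get_ee_pos(),ctrl.get_tool_rot())
    for _ in range(n):
        p=grab('wrist'); g=(cloud(p)-F[:3,3])@F[:3,:3]; c=p['color'].astype(int); x,y,z=g[...,0],g[...,1],g[...,2]-.05
        near=(abs(x+.012)<.008)&(np.hypot(y,z)<.045)
        face=near&(c.min(-1)>90)&(c.max(-1)-c.min(-1)<45)&(np.hypot(y,z)<.036)
        yf=y[face]; y0=(np.percentile(yf,.5)+np.percentile(yf,99.5))/2; xf=np.median(x[face])
        red=near&(c[...,0]>90)&(c[...,1]<60)&(c[...,2]<60)&(z>.01)
        dark=near&(c.max(-1)<75)&(z>.004)&(y<0.004)&(np.hypot(y-y0,z)<.028)&(x<xf-.001)
        o=[face.sum(),xf,y0]
        for m in (red,dark):
            yy,zz=y[m]-y0,z[m]; 
            o+=[m.sum(),np.median(x[m]) if m.any() else np.nan,np.mean(yy),np.mean(zz),np.arctan2(-yy.mean(),zz.mean())]
        A.append(o)
    return np.array(A)
if __name__=='__main__':
    np.set_printoptions(precision=4,suppress=True,linewidth=200)
    print(measure()); 
    F=gframe(ctrl.get_ee_pos(),ctrl.get_tool_rot()); p=grab('wrist')
    for t in ['mark_tip','pointer_tip']:
        for r in ctrl.spot_point(p,t)[:1]:
            g=F[:3,:3].T@(w(p,r['location'])-F[:3,3]); print(t,r['score'],g,np.arctan2(-g[1],g[2]-.05))
    print(ctrl.get_contact_force(),ctrl.get_clock())
E
python3 m.py
```

```text
[[1988.       -0.0104    0.0005  113.       -0.0116   -0.0131    0.0313    0.3956   60.       -0.0137   -0.0057    0.0161    0.3414]
 [1981.       -0.0104    0.0004  113.       -0.0117   -0.013     0.0315    0.393    61.       -0.0136   -0.0058    0.0162    0.3422]
 [1975.       -0.0104    0.0004  113.       -0.0116   -0.0131    0.0314    0.3944   64.       -0.0137   -0.006     0.0169    0.3409]]
mark_tip 0.6 [-0.0052 -0.0146  0.0805] 0.447880520726881
pointer_tip 0.8 [-0.01   -0.0093  0.0789] 0.3120696013215572
[ 0.3047  3.051  -2.0812] 29.1333
```

```bash
cat > m2.py <<'E'
from h import *
def measure2(n=4,dbg=False):
    F=gframe(ctrl.get_ee_pos(),ctrl.get_tool_rot()); A=[]
    for i in range(n):
        p=grab('wrist'); c=p['color'].astype(int)
        f=240/np.tan(np.radians(p['vfov'])/2); v,u=np.mgrid[200:330:.25,230:420:.25].astype(np.float32)
        ray=np.stack([(u-p['cx'])/f,-(v-p['cy'])/f,-np.ones_like(u)],-1)@p['T'][:3,:3].T
        o=F[:3,:3].T@(p['T'][:3,3]-F[:3,3]); d=ray@F[:3,:3]
        def yz(X):
            g=o+d*((X-o[0])/d[...,0])[...,None]; return g[...,1],g[...,2]-.05
        I=cv2.remap(p['color'],u,v,cv2.INTER_CUBIC).astype(int)
        y,z=yz(-.0104)
        white=((I.min(-1)>95)&(I.max(-1)-I.min(-1)<45)&(np.hypot(y,z)<.04)).astype(np.uint8)
        cs=max(cv2.findContours(white,cv2.RETR_EXTERNAL,cv2.CHAIN_APPROX_NONE)[0],key=cv2.contourArea)[:,0]
        Y,Z=y[cs[:,1],cs[:,0]],z[cs[:,1],cs[:,0]]; k=np.hypot(Y,Z)>.030
        for _ in range(6):
            s=np.linalg.lstsq(np.c_[2*Y[k],2*Z[k],np.ones(k.sum())],Y[k]**2+Z[k]**2,rcond=None)[0]
            r=np.sqrt(s[2]+s[0]**2+s[1]**2); k=abs(np.hypot(Y-s[0],Z-s[1])-r)<.0008
        y0,z0=s[:2]
        y1,z1=yz(-.0116); y1=y1-y0; z1=z1-z0
        red=(I[...,0]>90)&(I[...,1]<60)&(I[...,2]<60)&(z1>.01)&(np.hypot(y1,z1)<.034)
        y2,z2=yz(-.0137); y2=y2-y0; z2=z2-z0; r2=np.hypot(y2,z2); a2=np.arctan2(-y2,z2)
        dark=(I.max(-1)<75)&(r2<.024)&(r2>.012)&(abs(a2-.38)<.25)
        mid=lambda m: (np.arctan2(-y1,z1) if m is red else a2)[m]
        A.append([y0,z0,r,k.sum(),red.sum(),np.mean(mid(red)),np.std(mid(red)),np.hypot(y1,z1)[red].min(),dark.sum(),np.mean(mid(dark)),np.std(mid(dark))])
    return np.array(A)
np.set_printoptions(precision=4,suppress=True,linewidth=200)
E
python3 - <<'E'
from m2 import *
print(measure2(2))
for dz in [-.001,-.002]:
    ctrl.servo_line(*rock(.39,dz),speed=.01); ctrl.hold(.3)
    print(dz,np.round(ctrl.get_contact_force(),1),np.round(ctrl.get_torque(),2),np.array(ctrl.get_ee_pos())-rock(.39,dz)[0])
ctrl.hold(.5)
print(measure2(2),ctrl.get_contact_force(),ctrl.get_clock())
E
```

```text
[[  0.0015   0.0017   0.0333 337.     913.       0.4572   0.0587   0.023  580.       0.4294   0.0638]
 [  0.0015   0.0016   0.0333 330.     909.       0.4549   0.0585   0.0231 582.       0.4257   0.0637]]
-0.001 [-1.3  3.8  5. ] [ 0.66  0.36 -0.18] [0.     0.     0.0008]
-0.002 [-1.5  3.7  7.7] [ 0.49  0.61 -0.24] [ 0.0001 -0.      0.0018]
[[  0.0012   0.0017   0.0332 337.     938.       0.4509   0.0598   0.0231 583.       0.4175   0.0635]
 [  0.0012   0.0017   0.0332 335.     938.       0.4513   0.0598   0.0231 581.       0.4173   0.0633]] [-2.4526  3.9033  7.8684] 30.9333
```

Run:
```python
from h import *
F=gframe(ctrl.get_ee_pos(),ctrl.get_tool_rot()); print('lean',np.arctan2(F[:3,2]@EY,F[2,2]))
ps=[grab('wrist') for _ in range(4)]; p=ps[0]; p['color']=np.mean([q['color'] for q in ps],0).astype(np.uint8)
f=240/np.tan(np.radians(p['vfov'])/2)
y0,z0=.0009,.0010
Wi=cv2.inRange
out=[]
N=10000 # px per m
def rect(X):
    r,c=np.mgrid[0:420,0:390].astype(np.float32)
    Z=.038-r/N; Y=.010-c/N*1.0; 
    # robot's view: left=+y ; window y from +10mm to -29mm
    g=np.stack([np.full_like(Z,X),Y+y0,Z+z0+.05],-1)
    cam=(g@F[:3,:3].T+F[:3,3]-p['T'][:3,3])@p['T'][:3,:3]
    u=p['cx']+f*cam[...,0]/-cam[...,2]; v=p['cy']-f*cam[...,1]/-cam[...,2]
    im=cv2.remap(p['color'],u.astype(np.float32),v.astype(np.float32),cv2.INTER_CUBIC)[:,:,::-1].copy()
    for a,col in [(.39,(0,255,255)),(.45,(0,255,0)),(0,(255,0,255))]:
        P=lambda r:(int((.010+r*np.sin(a))*N),int((.038-r*np.cos(a))*N))
        cv2.line(im,P(.004),P(.0375),col,1)
    for rr in (.028,.034): cv2.circle(im,(100,380),int(rr*N),(255,128,0),1)
    return im
cv2.imwrite('pics/rect.png',np.hstack([rect(-.0116),rect(-.0137)]))
np.savez('rect.npz',c=p['color'],F=F,T=p['T'])
```

```text
lean 0.39005154356089433
```

View pics/rect.png

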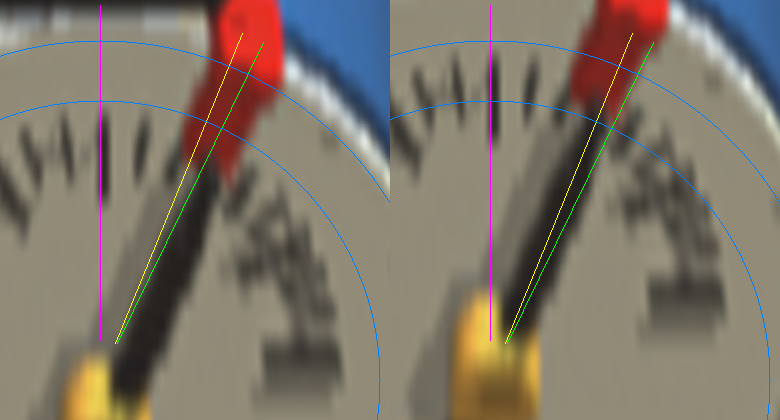

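Run:
```python
from h import *
np.set_printoptions(precision=4,suppress=True,linewidth=160)
F=gframe(ctrl.get_ee_pos(),ctrl.get_tool_rot())
ps=[grab('wrist') for _ in range(6)]; c=np.mean([q['color'] for q in ps],0); D=np.median([q['depth'] for q in ps],0)
p=dict(ps[0]); p['depth']=D; g=(cloud(p)-F[:3,3])@F[:3,:3]-[0,0,.05]
red=(c[...,0]>70)&(c[...,1]<70)&(c[...,2]<70)&(c[...,0]>2*c[...,1])&(np.hypot(g[...,1],g[...,2])<.05)&(abs(g[...,0]+.012)<.012)
ys,xs=np.nonzero(red)
for r in range(ys.min()-1,ys.max()+2):
    print(r,' '.join(f'{int(c[r,k,0]):3d}/{int(c[r,k,1]):3d}:{-g[r,k,0]*1e3:4.1f}' for k in range(xs.min()-2,xs.max()+3)))
print(xs.min()-2)
def stat(m,n):
    q=g[m]; print(n,len(q),np.median(q[:,0]),q.mean(0), q.std(0))
stat(red&(c[...,0]>170),'bright'); stat(red&(c[...,0]<=170),'dark')
face=(c.min(-1)>95)&(np.ptp(c,axis=-1)<45)&(np.hypot(g[...,1],g[...,2])<.037)&(abs(g[...,0]+.0105)<.002); stat(face,'face')
q=g[face]; print(np.percentile(q,[.5,99.5],axis=0))
r=np.hypot(g[...,1],g[...,2]); a=np.arctan2(-g[...,1],g[...,2])
pt=(c.max(-1)<65)&(r<.027)&(r>.008)&(abs(a-.39)<.25)&(abs(g[...,0]+.013)<.004); stat(pt,'ptr')
q=g[pt]; print('ptr slope',np.arctan(-np.polyfit(q[:,2],q[:,1],1)[0]),np.polyfit(q[:,2],q[:,1],1))
```

```text
262 145/139:10.4 145/139:10.4 146/139:10.3 144/138:10.4 143/137:10.5 146/140:10.5 144/139:10.7 125/121:10.4  91/ 88:10.8  90/ 87:10.6 101/ 85:10.3 133/ 96:10.4 128/ 64:11.8 113/ 64:12.0  66/ 50:13.5  55/ 49:13.5  50/ 40:13.4  70/ 56:12.8 107/ 97:10.6 113/102:10.5 102/ 99:10.4  63/ 61:10.8
263 144/138:10.8 145/139:10.4 145/139:10.4 145/139:10.5 145/139:10.5 145/139:10.4 146/140:10.5 144/139:10.1 140/133:10.4 136/126:10.4 128/ 83:11.8 127/ 51:12.1 126/ 38:12.0 122/ 39:12.0  96/ 43:12.6  84/ 46:12.8  85/ 38:12.7 100/ 36:11.9 104/ 47:12.0 108/ 54:12.2  71/ 64:10.9  84/ 81:10.8
264 144/139:10.3 144/139:10.5 145/139:10.2 145/139:10.4 145/139:10.4 145/140:10.4 145/140:10.5 143/132:10.5 132/106:10.4 115/ 69:12.1 108/ 43:12.1 122/ 35:12.0 124/ 36:11.9 124/ 36:12.0 123/ 37:12.0 122/ 37:12.2 121/ 36:12.0 120/ 34:12.1 111/ 34:11.9 108/ 51:11.4 105/100:10.6 140/135:10.5
265 144/138:10.5 144/138:10.4 144/139:10.2 144/139:10.3 141/133:10.4 140/131:10.3 138/127:10.4 131/ 88:12.1 123/ 51:12.0 119/ 37:11.7 121/ 35:11.8 124/ 36:11.8 124/ 36:11.9 124/ 36:11.9 124/ 36:12.2 122/ 35:11.9 115/ 35:11.7 109/ 
[... 2685 characters left out ...]
7  61/115: 7.0  60/116: 7.2  60/119: 7.2  61/117: 7.3  63/119: 7.5  74/118: 7.5  79/117: 7.6  89/ 92: 7.7  48/ 45:10.8  37/ 37:11.0  38/ 37:11.4  38/ 37:11.4  39/ 36:11.6  39/ 37:11.8  40/ 38:11.9  40/ 37:11.7  39/ 36:11.7  39/ 36:11.9  39/ 36:11.7  38/ 36:11.9  39/ 37:11.8
287
bright 49 -0.010884299649093602 [-0.0108 -0.0144  0.0339] [0.0009 0.0017 0.0008]
dark 67 -0.011999650903677519 [-0.0119 -0.0115  0.0299] [0.0004 0.002  0.0036]
face 1904 -0.010513762003529279 [-0.0105  0.0009  0.006 ] [0.0002 0.0181 0.017 ]
[[-0.0108 -0.0319 -0.0311]
 [-0.0097  0.0329  0.0338]]
ptr 52 -0.013820964961275828 [-0.0136 -0.0054  0.0167] [0.0006 0.0021 0.0048]
ptr slope 0.35898325894322475 [-0.3752  0.0009]
```

```bash
cat > m3.py <<'E'
from h import *
np.set_printoptions(precision=4,suppress=True,linewidth=160)
def meas(n=6,verbose=True):
    F=gframe(ctrl.get_ee_pos(),ctrl.get_tool_rot())
    ps=[grab('wrist') for _ in range(n)]; p=dict(ps[0]); p['depth']=np.median([q['depth'] for q in ps],0)
    c=np.mean([q['color'] for q in ps],0); g=(cloud(p)-F[:3,3])@F[:3,:3]-[0,0,.05]
    face=(c.min(-1)>95)&(np.ptp(c,axis=-1)<60)&(np.hypot(g[...,1],g[...,2])<.037)&(abs(g[...,0]+.0105)<.0006)
    cs=max(cv2.findContours(face.astype(np.uint8),cv2.RETR_EXTERNAL,cv2.CHAIN_APPROX_NONE)[0],key=cv2.contourArea)[:,0]
    Y,Z=g[cs[:,1],cs[:,0],1],g[cs[:,1],cs[:,0],2]; k=np.hypot(Y,Z)>.03
    for _ in range(6):
        s=np.linalg.lstsq(np.c_[2*Y[k],2*Z[k],np.ones(k.sum())],Y[k]**2+Z[k]**2,rcond=None)[0]
        r=np.sqrt(s[2]+s[0]**2+s[1]**2); k=abs(np.hypot(Y-s[0],Z-s[1])-r)<.0008
    up=lambda a: cv2.resize(np.ascontiguousarray(a[200:330,230:420]).astype(np.float32),None,fx=5,fy=5,interpolation=cv2.INTER_LINEAR)
    C,G=up(c),up(g); y=G[...,1]-s[0]; z=G[...,2]-s[1]; x=G[...,0]; rr=np.hypot(y,z); a=np.arctan2(-y,z)
    red=(C[...,0]>80)&(C[...,0]<165)&(C[...,1]<60)&(x<-.0116)&(rr>.02)&(rr<.04)
    ptr=(C.max(-1)<80)&(x<-.0127)&(rr<.0255)&(rr>.009)&(abs(a-.39)<.35)
    res=[s[0],s[1],r,k.sum()]
    for m,lo,hi in ((red,.0275,.033),(ptr,.010,.025)):
        ang=.4
        for _ in range(8):
            rad=-y*np.sin(ang)+z*np.cos(ang); per=-y*np.cos(ang)-z*np.sin(ang)
            e=[(b,*np.percentile(per[m&(abs(rad-b)<.0004)],[2,98])) for b in np.arange(lo,hi,.0008) if (m&(abs(rad-b)<.0004)).sum()>15]
            e=np.array(e); ang+=np.mean((e[:,1]+e[:,2])/2)/np.mean(e[:,0])
        if verbose: print(e)
        res+=[ang, np.polyfit(e[:,0],e[:,1:].mean(1),1)[0]]
    return np.array(res)
if __name__=='__main__': print(meas(),ctrl.get_contact_force(),ctrl.get_clock())
E
python3 m3.py
```

```text
[[ 0.0275 -0.0021  0.0023]
 [ 0.0283 -0.002   0.0024]
 [ 0.0291 -0.0021  0.0024]
 [ 0.0299 -0.0022  0.0024]
 [ 0.0307 -0.0022  0.0022]
 [ 0.0315 -0.0025  0.0022]
 [ 0.0323 -0.0029  0.002 ]]
[[ 0.01   -0.0012  0.002 ]
 [ 0.0108 -0.0012  0.0022]
 [ 0.0116 -0.0012  0.0013]
 [ 0.0124 -0.0013  0.0006]
 [ 0.0132 -0.0014  0.0016]
 [ 0.014  -0.0014  0.0015]
 [ 0.0148 -0.0014  0.0021]
 [ 0.0156 -0.0014  0.0019]
 [ 0.0164 -0.0014  0.0018]
 [ 0.0172 -0.0014  0.0018]
 [ 0.018  -0.0014  0.0008]
 [ 0.0188 -0.0014  0.0017]
 [ 0.0196 -0.0015  0.0017]
 [ 0.0204 -0.0016  0.0014]
 [ 0.0212 -0.0017  0.0012]
 [ 0.022  -0.0013  0.0009]
 [ 0.0228 -0.0011  0.0009]
 [ 0.0236 -0.001   0.0003]
 [ 0.0244 -0.0012 -0.0004]]
[ 0.001   0.0016  0.0325 96.      0.441  -0.1121  0.4369 -0.0477] [-1.895   3.634   8.0332] 31.7333
```

```bash
sed -i "s/        res+=\[ang, /        k=np.polyfit(e[:,0],e[:,1:].mean(1),1); LN.append((ang,k)); res+=[ang, /; s/    res=\[s\[0\]/    LN=[]; res=[s[0]/; s/    return np.array(res)/    (am,_),(ap,kp)=LN; return np.array(res+[am-ap-(kp[1]+kp[0]*.029)\/.029])/" m3.py
python3 - <<'E'
from m3 import *
for a in (.412,.435,.412):
    ctrl.servo_line(*rock(a,-.002),speed=.02); ctrl.hold(.7)
    F=gframe(ctrl.get_ee_pos(),ctrl.get_tool_rot())
    print(a,'lean',np.arctan2(F[:3,2]@EY,F[2,2]),meas(4,False),meas(4,False)[-1],np.round(ctrl.get_contact_force(),1),ctrl.get_clock())
E
```

```text
0.412 lean 0.413529808493634 [ 0.0009  0.0015  0.0327 92.      0.4352 -0.0538  0.4595 -0.0402 -0.008 ] -0.009709163529913044 [-0.6  2.6  8.2] 33.0833
0.435 lean 0.4372712070458324 [ 0.0008  0.0014  0.0327 90.      0.4319 -0.0732  0.4813 -0.0343 -0.0354] -0.03387365078218759 [-1.1  2.6  8.4] 34.4417
0.412 lean 0.4142098210273769 [ 0.0011  0.0015  0.0325 88.      0.4418 -0.0383  0.4751 -0.0379 -0.0179] -0.012025585369855454 [-0.3  1.6  7.9] 35.8
```

Run:
```python
from m3 import *
ctrl.servo_line(*rock(.4055,-.002),speed=.02); ctrl.hold(.8)
F=gframe(ctrl.get_ee_pos(),ctrl.get_tool_rot())
print('lean',np.arctan2(F[:3,2]@EY,F[2,2]),meas(4,False)[-1],np.round(ctrl.get_contact_force(),1),ctrl.get_clock())
w_=grab('wrist')['color'][215:315,250:400]; s_=grab('scene')['color'][140:260,280:420]
z=lambda a,h:cv2.resize(np.ascontiguousarray(a[:,:,::-1]),(int(a.shape[1]*h/a.shape[0]),h),interpolation=cv2.INTER_CUBIC)
cv2.imwrite('pics/fin.png',np.hstack([z(w_,290),z(s_,290)]))
```

```text
lean 0.407726073737401 -0.011097509342661665 [-0.5  1.8  8.1] 37.05
```

View pics/fin.png

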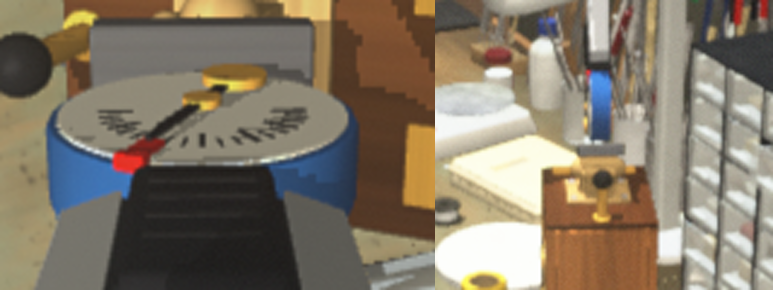

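The final picture shows the pointer running from the hub at (200,100) to the red mark at (140,152). The gauge sits on the stud of the shut lid, at (600,150) in the right panel. The foot presses on the crown with about 11 N, and the remaining pointer error is about 0.01 rad or less.

```bash
python3 -c "
from h import *
print(ctrl.hand_in())"
```

```text
the job is handed in; nothing more can be done
None
```

The job is handed in: the lid is shut, and the large gauge is still gripped with its foot pressed on the stud's crown, leaning 0.408 rad so that the pointer rests on the red mark to within about 0.01 rad by my measurement. It took about 37 s.

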